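# Refit the gas hob's knob and hold it pressed in

### The arm

A 6-joint arm with a two-finger parallel gripper is mounted at the origin on the work surface. World frame = base frame: x ahead of the robot, y to its left, z up, the work surface at z = 0. Lengths are in m, angles in rad, forces in N, time in s.
With the tool pointing down it reaches from about 0.25 to 0.775 m from the base axis. Payload 4 kg.
Tool frame: the origin (TCP) lies at the centre of the arm's flange, where the gripper is bolted on; the fingertips stand 199 mm ahead of it and the grasp point (between the pads) lies 180 mm ahead of it; z points along the fingers, y is the line along which they close (so a half turn about z gives the same grasp; the last joint's range is limited). The gripper opens to 94 mm and grips with 3 to 60 N. Pads are 16 mm wide; open, the fingers measure 119 mm over their backs; the gripper's body (75 mm by 177 mm) begins 78 mm behind the grasp point.
Start: joints at [1.095, 0.087, 1.371, -0, 1.684, -0.103], TCP at [0.2, 0.512, 0.405] pointing down, gripper open.
Joint ranges: [-3.1, 3.1], [-0.76, 2.03], [0.27, 2.55], [-1.08, 4.22], [0.17, 2.65], [-2.57, 2.57]. Speed limits (rad/s): [2.79, 2.79, 3.14, 3.14, 3.14, 3.14].

### API

Orientations are given as [roll, pitch, yaw] about the fixed x, y, z axes, in that order (R = Rz(yaw) Ry(pitch) Rx(roll)).
In Python, from bench import robot, eyes, models gives the robot as it stands.
- The arm moves only by the tool step_arm, never from a script. Its argument "commands" is a list that holds one entry, the list of rows, each a list of 7 numbers: the shift along the tool's x, y, z in mm, then the turn, a rotation vector about the tool's x, y, z in rad, then the finger opening in mm, from 0 to 94. In form: [[[tx, ty, tz, wx, wy, wz, gripper], ...]]. A call has 1 to 20 rows; each row shifts and turns the commanded pose from where the row before left it, along the tool's axes as they then stand; what a row does not reach is not made up. A row lasts 1/8 s, in which the tool goes at most 62.5 mm and 10.7 degrees, less where a joint would pass 70% of its speed; a pose out of reach is approached as far as the arm can. A call is refused whole if a number of a shift passes 62.5 or a number of a turn 0.188, either way. A call with a gripper value outside its range is refused whole. The fingers move at their own pace and stop on an object; the grip force is fixed at half the most. Time passes only in rows, so rows that do not move let the fingers close. It gives the time, the measured TCP pose, the force, the opening and the grip force at its end, in the units of the state.
- robot.get_obs(): the state, without advancing time (a new reading comes with each control period).
- eyes.snapshot(name): name is "scene" or "top" or "wrist"; returns a dict with "color" (420x560x3 uint8, red, green, blue), "camera_matrix" (3x3 intrinsics, pixels), "D" ([k1, k2, p1, p2, k3] as OpenCV has them; the pictures are not rectified), "eye" and "rotation" of the camera in the world; the wrist camera has in their place "tool_from_camera" (4x4, takes a point from camera to tool coordinates, whose origin is the TCP and whose axes are the flange's). Camera axes: x right, y up, looking along -z (the intrinsics and any distortion apply to the point x, -y, -z); pixel columns grow to the right and rows downward; lengths in m; the calibration is good to about 2 mm. A picture is of the moment at which its call begins: read the wrist's pose just before it. There is no depth.
- robot.close_job(): hands the job in; it is judged then, once.
Trained networks look in a picture, given as the dict that the camera call returned (one of the last four; its "shot" number tells which), for a name from the list of things; names that differ only in an ending like _2 or _b are one class to them, and where a whole thing is asked for, a point or a joint stands for the part that bears it (a point fixed in the world has none). Each returns a list of dicts, best first, with "confidence" (0 to 1); they miss things now and then, are a little off and sometimes report something else, mostly with a low value. They report only what shows in the picture. A call takes as long as a camera call.
- models.masks_of(picture, query): "mask" (420x560 bool, what is visible of it) and "xy" ([column, row] in pixels, amid what is visible of it).
- models.tip_of(picture, query): "xy" ([column, row] in pixels: a listed point, or the origin of a listed thing).
The state is a dict: "time": time; "joint_positions": joint angles; "qvel": joint speeds; "joint_torque": joint torques, N m; "tool_pos": TCP position; "ee_rot": TCP orientation; "wrist_force": force on the tool from outside, world axes, zero at the start; "wrist_torque": the same for the moment, N m; "width": finger opening in m; "finger_force": force on a finger pad.
Only numpy, scipy, OpenCV 4.12 (cv2) and the standard library are available. Lean on these libraries where they do the work, as an engineer would, in place of code of your own. Each camera call takes 0.05 s, during which the arm holds its last target. There are 200 camera calls.

### The job

The red control knob of the little gas hob is in the drawer of the wooden cabinet. Pull the drawer out to its stop and leave it open, take the knob out, turn it so that the flat in its bore matches the flat of the brass spindle on the hob, and push it fully home. Then press knob and spindle down to the bottom of the spring travel, as for lighting the burner, and finish while still holding the knob pressed down; do not shift the things standing about.

Things in the scene. Friction and masses are not known exactly. Their poses are not given: they have to be found in the camera images.
- drawer (a joint): How far the drawer of the low fixed wooden cabinet (260 x 260 x 105 mm high, standing left or right, the hob on the other side) is pulled out, in m: 0 shut, 0.16 at its stop. Starts nearly shut; 2 N of friction, stays where left. Its pale front panel is 12 mm thick, its top 103 mm above the table; floor inside 17 mm above the table, walls up to 67 mm, 225 x 226 mm inside.
- drawer_handle (a point): Middle of the drawer's dark bow handle: a round bar 10 mm thick, 100 mm long along own y, 75 mm above the table, its axis 40 mm in front of the drawer's face (35 mm clear gap behind it; posts at both ends), 57 mm in front of the drawer's inner front wall. Own -x is the way the drawer comes out, z up; moves with the drawer.
- knob: Red plastic knob, about 60 g, upright on the drawer's floor, 50 to 85 mm behind its inner front wall; hidden until the drawer is out. Round skirt 44 mm across, 20 mm high; on it a grip bar 40 mm long (own x), 14 mm wide (own y), 24 mm high (44 mm in all). Origin: centre of the underside, z up. A white line on the bar's top marks its +x end.
- knob_bore (a point): Centre of the blind end of the knob's D-shaped bore, 16 mm above the knob's underside, axes as the knob's. The bore opens downwards: 18.4 mm across, with a flat 3.1 mm from the axis on the own +x side (below the white line); its mouth is widened by 2 mm as a lead-in.
- knob_pointer (a point): Outer end of the white pointer line: on the top of the knob's grip bar, 20 mm from the axis on the side of the bore's flat (own +x), 44 mm above the underside. Axes as the knob's.
- spindle_tip (a point): Centre of the top of the hob's upright brass D spindle, 94 mm above the table if not pressed. 16 mm across, flat 2.0 mm from the axis on its own +x side (towards the burner): 1.1 to 1.2 mm play in the bore. It does not turn. The knob slides on freely with its x along the spindle's x to 8 degrees; forced on over 20 degrees off it is wrong. Fully home, the bore's end rests on the tip.
- spindle (a joint): How far the spindle is pressed down, in m: 0 released, 0.006 at the bottom stop. Spring: 3 N to start, 8 N at the bottom. The hob is fixed, 360 x 280 mm, black deck 70 mm above the table; the spindle stands 25 mm in from its front edge, the burner and pan support (up to 108 mm) behind. A white tick on the deck, 36 mm from the axis, shows the side of the flat.
- flask: Bystander: turquoise vacuum flask, 84 mm across, 228 mm high; origin under its centre.
- dispenser: Bystander: clear sugar dispenser, 68 mm across, 146 mm high; origin under its centre.
- coaster: Bystander: round wooden coaster, 100 mm across, 10 mm thick, under the mug; origin under its centre.
- mug: Bystander: white ceramic mug, 80 mm across, 92 mm high, on the coaster; origin under its centre.
- saucer: Bystander: stainless steel saucer, 140 mm across, 16 mm high; origin under its centre.
- tea_tin: Bystander: green tea tin, 72 mm across, 110 mm high; origin under its centre.

How it is judged:
By the outcome, as a careful person would: the job done as asked, in the order asked, and still so for the second after the job is handed in, while the arm keeps its last pose, push and grip.
It also fails if it takes over 61 s, if anything falls off the work surface, if the arm or the gripper's body presses on something with over 40 N, if the wrist force passes 120 N, or if a joint passes its speed limit or range.

## Working session

There is one attempt and no reset: what is moved stays moved. The work goes in short steps, Python scripts to look and compute and a tool call to move; the robot and the scene stay as the last step left them, time stands still between calls to the robot, and variables do not carry over. Pictures are saved under pics/ and viewed, at most 10 in all, crops included, and the job is handed in when it is done.

Besides the shell and the picture viewer there is one more tool, called as name(argument=value, ...), one argument or row to a line, values as JSON. step_arm: Moves the arm, as the interface text tells. Its arguments: {"type":"object","properties":{"commands":{"type":"array"}},"required":["commands"]}

```bash
mkdir -p pics
cat > h.py <<'E'
import numpy as np, cv2
from scipy.spatial.transform import Rotation as R
from bench import robot, eyes, models
def tool():
    o=robot.get_obs(); T=np.eye(4); T[:3,:3]=R.from_euler('xyz',o['ee_rot']).as_matrix(); T[:3,3]=o['tool_pos']; return T
def snap(n):
    T=tool(); s=eyes.snapshot(n)
    if n=='wrist':
        M=T@np.array(s['tool_from_camera']); s['eye']=M[:3,3]; s['rotation']=M[:3,:3]
    return s
def save(s,f): cv2.imwrite('pics/'+f,s['color'][:,:,::-1])
def ray(s,xy):
    p=cv2.undistortPoints(np.array([[xy]],float),np.array(s['camera_matrix']),np.array(s['D'],float))[0,0]
    d=np.array(s['rotation'])@np.array([p[0],-p[1],-1]); return np.array(s['eye']),d
def at(s,xy,z):
    e,d=ray(s,xy); return e+d*(z-e[2])/d[2]
def proj(s,P):
    c=np.array(s['rotation']).T@(np.array(P)-np.array(s['eye'])); c=np.array([c[0],-c[1],-c[2]])
    return cv2.projectPoints(c[None],np.zeros(3),np.zeros(3),np.array(s['camera_matrix']),np.array(s['D'],float))[0][0,0]
E
python3 - <<'E'
from h import *
o=robot.get_obs(); print(o['tool_pos'],o['ee_rot'],o['wrist_force'],o['width'])
ss={}
for n in ['scene','top']:
    s=snap(n); save(s,n+'0.png'); print(n,np.round(s['eye'],3))
    for q,z in [('drawer_handle',.075),('spindle_tip',.094),('flask',0),('dispenser',0),('mug',.01),('saucer',0),('tea_tin',0)]:
        for r in models.tip_of(s,q)[:2]: print(q,np.round(r['xy'],1),round(r['confidence'],2),np.round(at(s,r['xy'],z),3))
E
```

```text
[0.20029905 0.51210054 0.40353146] [-3.13944445e+00 -2.51106359e-04  2.76873995e+00] [ 0.07376953 -0.6975942   0.62110205] 0.09404399788916136
scene [1.313 0.532 1.261]Traceback (most recent call last):
  File "<stdin>", line 7, in <module>
  File "h.py", line 16, in at
    e,d=ray(s,xy); return e+d*(z-e[2])/d[2]
                                       ~^^^
IndexError: invalid index to scalar variable.
```

Run:
```python
from h import *
s=snap('scene'); print(s['rotation'],s['eye'],s['D'],s['camera_matrix'])
s=eyes.snapshot('wrist');print(s['tool_from_camera'])
```

```text
[0.65440283 0.00692517 2.22815331] [1.31263302 0.5323123  1.26130504] [0.01646394 0.         0.         0.         0.        ] [[482.79841475   0.         273.90458241]
 [  0.         482.79841475 212.93722696]
 [  0.           0.           1.        ]]
[[-1.84463642e-04  9.72731583e-01  2.31933683e-01  6.63881694e-02]
 [ 9.99999812e-01  4.39880523e-05  6.10842884e-04  3.70195806e-04]
 [ 5.83983855e-04  2.31933752e-01 -9.72731409e-01  1.98184728e-02]
 [ 0.00000000e+00  0.00000000e+00  0.00000000e+00  1.00000000e+00]]
```

```bash
python3 - <<'E'
t=open('h.py').read()
t=t.replace("    return s\ndef save","    else: s['rotation']=R.from_euler('xyz',s['rotation']).as_matrix()\n    return s\ndef save")
open('h.py','w').write(t)
E
python3 - <<'E'
from h import *
for n in ['scene','top']:
    s=snap(n); save(s,n+'0.png'); print(n,np.round(s['eye'],3))
    for q,z in [('drawer_handle',.075),('spindle_tip',.094),('flask',0),('dispenser',0),('mug',.01),('saucer',0),('tea_tin',0)]:
        for r in models.tip_of(s,q)[:2]: print(q,np.round(r['xy'],1),round(r['confidence'],2),np.round(at(s,r['xy'],z),3))
a=cv2.imread('pics/scene0.png');b=cv2.imread('pics/top0.png')
E
```

```text
scene [1.313 0.532 1.261]
drawer_handle [362.7 251.3] 0.64 [0.552 0.261 0.075]
spindle_tip [215.7 172.9] 0.55 [ 0.594 -0.272  0.094]
flask [241.1 278.5] 0.58 [0.806 0.007 0.   ]
flask [158.5 156.6] 0.3 [ 0.602 -0.555  0.   ]
dispenser [264.8 248. ] 0.75 [ 0.678 -0.004  0.   ]
mug [454.7 303. ] 0.65 [0.502 0.545 0.01 ]
saucer [186.3 126. ] 0.66 [ 0.424 -0.588  0.   ]
saucer [164.4 155.6] 0.22 [ 0.585 -0.542  0.   ]
tea_tin [161.8 156.5] 0.91 [ 0.594 -0.546  0.   ]
top [ 0.409 -0.01   1.962]
drawer_handle [211.9 219.1] 0.62 [0.566 0.258 0.075]
flask [277.3 163.8] 0.88 [0.808 0.009 0.   ]
dispenser [282.  193.7] 0.66 [ 0.684 -0.014  0.   ]
mug [145.5 236.7] 0.91 [0.491 0.535 0.01 ]
saucer [422.8 258.8] 0.79 [ 0.434 -0.594  0.   ]
tea_tin [412.7 220.5] 0.81 [ 0.589 -0.552  0.   ]
```

View pics/scene0.png

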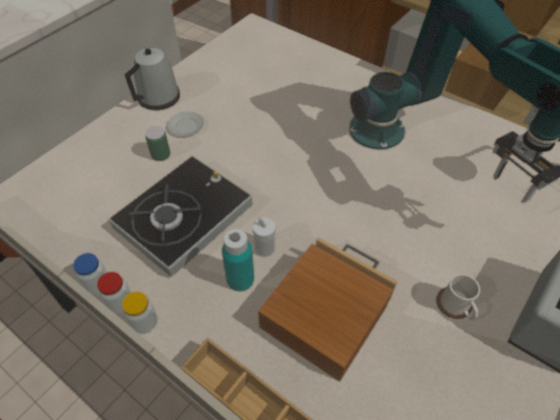

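View pics/top0.png

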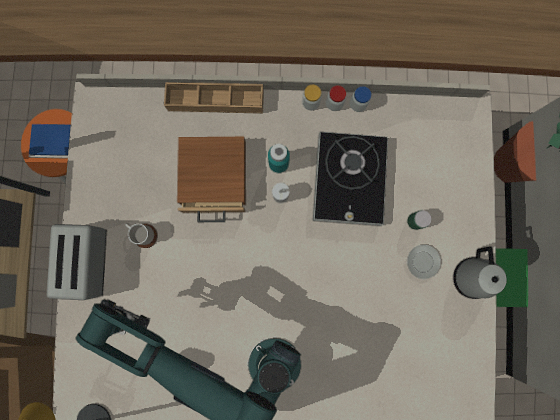

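Scene: cabinet left (handle at about (212,217) in the top view), hob right with spindle at about (349,216). I go above the handle with the fingers closing along world x.

step_arm(
  commands=[
    [[0, 0, 0, 0, 0, 0.15, 94], [0, 0, 0, 0, 0, 0.15, 94], [0, 0, 0, 0, 0, 0.15, 94], [0, 0, 0, 0, 0, 0.15, 94], [0, 0, 0, 0, 0, 0.15, 94], [0, 0, 0, 0, 0, 0.15, 94], [0, 0, 0, 0, 0, 0.15, 94], [0, 0, 0, 0, 0, 0.15, 94], [-31, 44, 0, 0, 0, 0, 94], [-31, 44, 0, 0, 0, 0, 94], [-31, 44, 0, 0, 0, 0, 94], [-31, 44, 0, 0, 0, 0, 94], [-31, 44, 0, 0, 0, 0, 94], [-31, 44, 0, 0, 0, 0, 94], [-31, 44, 0, 0, 0, 0, 94], [-31, 44, 0, 0, 0, 0, 94], [0, 0, 0, 0, 0, 0, 94], [0, 0, 0, 0, 0, 0, 94]],
  ],
)

```text
time: 3.25
tool_pos: [0.5516, 0.2636, 0.4045]
ee_rot: [-3.141, -0.0, 1.569]
wrist_force: [0.7, 0.7, 0.0]
width: 0.094
finger_force: 0.0
```

Run:
```python
from h import *
o=robot.get_obs(); print(o['time'],o['tool_pos'],o['ee_rot'])
s=snap('wrist'); save(s,'w1.png')
for r in models.tip_of(s,'drawer_handle')[:2]: print(np.round(r['xy'],1),r['confidence'],np.round(at(s,r['xy'],.075),4))
print(proj(s,[*o['tool_pos'][:2],.075]))
```

```text
3.25 [0.55163044 0.26364164 0.40446637] [-3.14057352e+00 -4.72656061e-04  1.56858976e+00]
[285.5 197.8] 0.62 [0.5555 0.265  0.075 ]
[281.19355983 199.34317074]
```

View pics/w1.png

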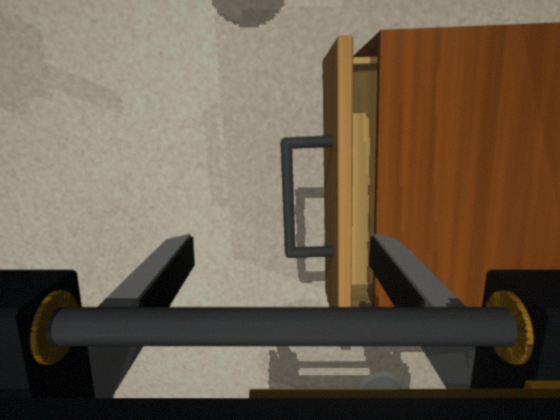

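The handle bar runs from (287,142) to (292,252) in the wrist view, the drawer slightly ajar. I work out its middle and yaw.

Run:
```python
from h import *
s=snap('wrist')
a,b=at(s,(287,142),.080),at(s,(292,252),.080); print(a,b,(a+b)/2,np.linalg.norm(a-b),np.arctan2(b[0]-a[0],-(b[1]-a[1])))
a,b=at(s,(350,40),.103),at(s,(351,300),.103); print(a,b)
a,b=at(s,(380,32),.105),at(s,(376,306),.105); print(a,b)
```

```text
[0.55617461 0.31518437 0.08      ] [0.56104658 0.21626505 0.08      ] [0.5586106  0.26572471 0.08      ] 0.0990392189301786 0.04921220567114684
[0.60198261 0.39042142 0.103     ] [0.61212946 0.18044742 0.103     ]
[0.62323437 0.39539903 0.105     ] [0.63374412 0.1757565  0.105     ]
```

step_arm(
  commands=[
    [[2, 7, 0, 0, 0, -0.05, 32], [0, 0, 0, 0, 0, 0, 32], [0, 0, 25, 0, 0, 0, 32], [0, 0, 25, 0, 0, 0, 32], [0, 0, 25, 0, 0, 0, 32], [0, 0, 25, 0, 0, 0, 32], [0, 0, 25, 0, 0, 0, 32], [0, 0, 24, 0, 0, 0, 32], [0, 0, 0, 0, 0, 0, 0], [0, 0, 0, 0, 0, 0, 0], [0, 0, 0, 0, 0, 0, 0], [0, 0, 0, 0, 0, 0, 0]],
  ],
)

```text
time: 4.9
tool_pos: [0.5588, 0.2658, 0.2572]
ee_rot: [3.14, -0.001, 1.619]
wrist_force: [-2.2, 0.8, 2.8]
width: 0.0092
finger_force: 30.0
```

step_arm(
  commands=[
    [[0, -8, 0, 0, 0, 0, 0], [0, -16, 0, 0, 0, 0, 0], [0, -16, 0, 0, 0, 0, 0], [0, -16, 0, 0, 0, 0, 0], [0, -16, 0, 0, 0, 0, 0], [0, -16, 0, 0, 0, 0, 0], [0, -16, 0, 0, 0, 0, 0], [0, -16, 0, 0, 0, 0, 0], [0, -8, 0, 0, 0, 0, 0], [0, 0, 0, 0, 0, 0, 0]],
  ],
)

```text
time: 6.15
tool_pos: [0.4297, 0.2604, 0.2571]
ee_rot: [3.141, -0.004, 1.62]
wrist_force: [-1.4, 5.7, 5.7]
width: 0.009
finger_force: 30.0
```

step_arm(
  commands=[
    [[0, -3, 0, 0, 0, 0, 0], [0, -3, 0, 0, 0, 0, 0], [0, -3, 0, 0, 0, 0, 0], [0, -3, 0, 0, 0, 0, 0], [0, 0, 0, 0, 0, 0, 0]],
  ],
)

```text
time: 6.78
tool_pos: [0.4185, 0.2599, 0.2571]
ee_rot: [3.139, -0.005, 1.619]
wrist_force: [1.1, 5.8, 4.4]
width: 0.009
finger_force: 30.0
```

step_arm(
  commands=[
    [[0, -3, 0, 0, 0, 0, 0], [0, -3, 0, 0, 0, 0, 0], [0, -2, 0, 0, 0, 0, 0], [0, -2, 0, 0, 0, 0, 0], [0, 0, 0, 0, 0, 0, 0]],
  ],
)

```text
time: 7.4
tool_pos: [0.4127, 0.2594, 0.2571]
ee_rot: [3.123, -0.006, 1.618]
wrist_force: [20.0, 7.6, -9.3]
width: 0.0092
finger_force: 30.0
```

step_arm(
  commands=[
    [[0, 4, 0, 0, 0, 0, 0], [0, 0, 0, 0, 0, 0, 30], [0, 0, 0, 0, 0, 0, 30], [0, 0, 0, 0, 0, 0, 30], [0, 0, -25, 0, 0, 0, 30], [0, 0, -25, 0, 0, 0, 30], [0, 0, -25, 0, 0, 0, 60], [0, 0, -25, 0, 0, 0, 60], [0, 20, -25, 0, 0, 0, 60], [0, 40, -25, 0, 0, 0, 60], [0, 40, 0, 0, 0, 0, 60], [0, 20, 0, 0, 0, 0, 60], [0, 0, 0, 0, 0, 0, 60], [0, 0, 0, 0, 0, 0, 60]],
  ],
)

```text
time: 9.15
tool_pos: [0.5321, 0.2642, 0.4053]
ee_rot: [-3.14, 0.0, 1.619]
wrist_force: [0.3, -0.2, 0.1]
width: 0.0603
finger_force: 0.0
```

Run:
```python
from h import *
o=robot.get_obs(); print(o['time'],o['tool_pos'],o['ee_rot'],o['width'])
s=snap('wrist'); save(s,'w2.png')
for q,z in [('knob',.017),('knob_pointer',.061),('drawer_handle',.075)]:
  for r in models.tip_of(s,q)[:2]: print(q,np.round(r['xy'],1),r['confidence'],np.round(at(s,r['xy'],z),4))
a,b=[at(s,models.tip_of(s,q)[0]['xy'],z) for q,z in [('knob',.017),('knob_pointer',.061)]]
d=b-a; print(np.linalg.norm(d[:2]),np.arctan2(d[1],d[0]))
```

```text
9.15 [0.53211361 0.26421888 0.40525151] [-3.13994316e+00  4.29318467e-04  1.61901304e+00] 0.06032284580910468
knob [294.4 184.1] 0.85 [0.5455 0.2682 0.017 ]
knob_pointer [314.1 202.1] 0.57 [0.563  0.2595 0.061 ]
drawer_handle [155.3 198.5] 0.66 [0.4192 0.259  0.075 ]
0.01951334750796765 -0.4605442432478603
```

View pics/w2.png

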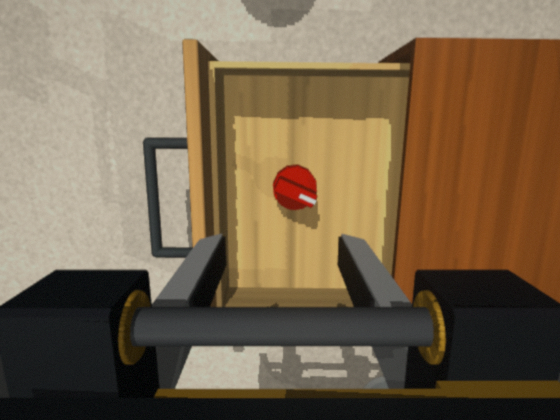

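Run:
```python
from h import *
s=snap('wrist')
c=s['color'][155:220,255:335]; cv2.imwrite('pics/c2.png',cv2.resize(c[:,:,::-1],None,fx=9,fy=9,interpolation=cv2.INTER_CUBIC))
i=s['color'].astype(int); w=(i.min(2)>150); w[:160]=0;w[225:]=0;w[:,:270]=0;w[:,330:]=0
ys,xs=np.nonzero(w); print(len(xs)); 
P=np.array([at(s,(x,y),.061)[:2] for x,y in zip(xs,ys)]); m=P.mean(0); u,sv,v=np.linalg.svd(P-m); print(m,sv,np.arctan2(v[0,1],v[0,0]), ((P-m)@v[0]).min(),((P-m)@v[0]).max())
h=models.masks_of(s,'knob')[0]; ys,xs=np.nonzero(h['mask']); print(len(xs),xs.min(),xs.max(),ys.min(),ys.max())
```

```text
61
[0.55642298 0.26255359] [0.03475726 0.00791951] -0.3726558224370013 -0.007780856837187182 0.007498865587479159
1606 272 316 164 209
```

View pics/c2.png

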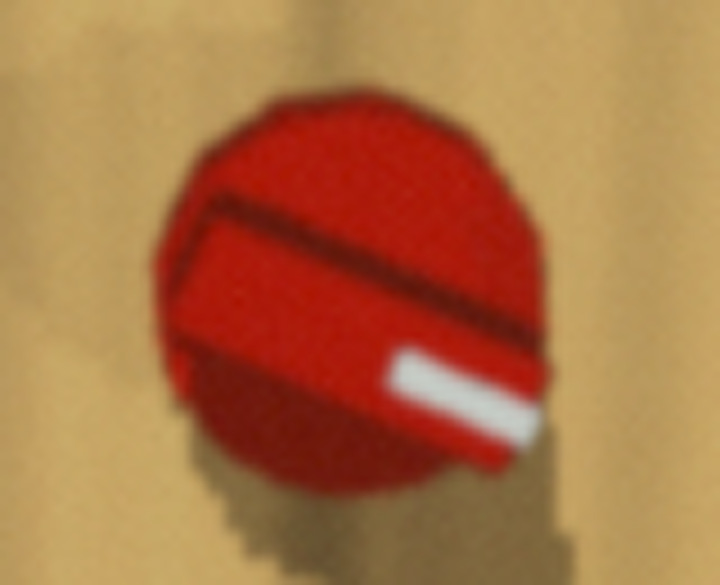

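Knob centre about (0.545, 0.2675), bar axis at -0.373 rad, with the white line pointing right and slightly down (crop at about (460,395)). I align the tool to the bar and descend.

step_arm(
  commands=[
    [[0, 0, 0, 0, 0, -0.144, 40], [0, 0, 0, 0, 0, -0.144, 40], [0, 0, 0, 0, 0, -0.144, 40], [0, 0, 0, 0, 0, -0.144, 40], [0, 0, 0, 0, 0, -0.144, 40], [0, 0, 0, 0, 0, -0.144, 40], [0, 0, 0, 0, 0, -0.144, 40], [0, 0, 0, 0, 0, -0.144, 40], [-11, 8, 0, 0, 0, 0, 40], [0, 0, 30, 0, 0, 0, 40], [0, 0, 30, 0, 0, 0, 40], [0, 0, 30, 0, 0, 0, 40], [0, 0, 20, 0, 0, 0, 40], [0, 0, 0, 0, 0, 0, 40]],
  ],
)

```text
time: 11.3
tool_pos: [0.5461, 0.2676, 0.2932]
ee_rot: [-3.139, -0.003, 2.769]
wrist_force: [0.1, 0.8, 0.3]
width: 0.0401
finger_force: 0.0
```

Run:
```python
from h import *
o=robot.get_obs(); print(o['time'],o['tool_pos'],o['ee_rot'],o['width'],o['joint_positions'])
s=snap('wrist'); save(s,'w3.png')
for q,z in [('knob',.017),('knob_pointer',.061)]:
  for r in models.tip_of(s,q)[:2]: print(q,np.round(r['xy'],1),r['confidence'],np.round(at(s,r['xy'],z),4))
i=s['color'].astype(int); h=models.masks_of(s,'knob')[0]['mask']
h=cv2.dilate(h.astype(np.uint8),np.ones((5,5)))>0
ys,xs=np.nonzero((i.min(2)>140)&h); print(len(xs),xs.min(),xs.max(),ys.min(),ys.max())
P=np.array([at(s,(x,y),.061)[:2] for x,y in zip(xs,ys)]); m=P.mean(0); u,sv,v=np.linalg.svd(P-m); print(m,sv,np.arctan2(v[0,1],v[0,0]), ((P-m)@v[0]).min(),((P-m)@v[0]).max())
```

```text
11.3 [0.54611362 0.26762551 0.29323066] [-3.13857416 -0.00333459  2.76871048] 0.0400500039268296 [ 3.62458216e-01  2.62272009e-01  1.39110059e+00 -1.56159324e-06
  1.49271792e+00 -8.35460849e-01]
knob [279.6 214.5] 0.83 [0.5452 0.2659 0.017 ]
knob_pointer [281.5 259.3] 0.84 [0.5627 0.2607 0.061 ]
41 278 283 238 245
[0.55102674 0.26467391] [0.00860597 0.00663419] -0.17254128196452964 -0.002239592201595204 0.0026834710580838496
```

View pics/w3.png

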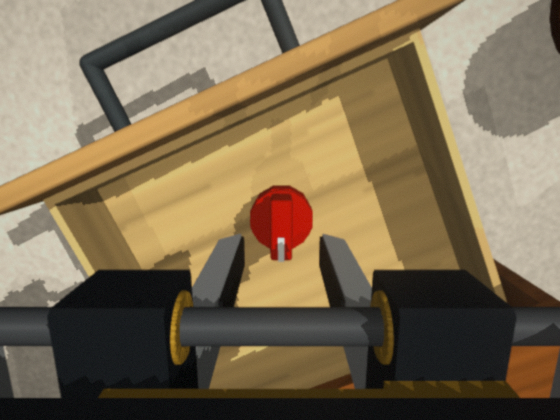

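The bar is upright at column 281, centred between the fingers, so I descend and grip.

step_arm(
  commands=[
    [[1, 0, 20, 0, 0, 0, 40], [0, 0, 20, 0, 0, 0, 40], [0, 0, 13, 0, 0, 0, 40], [0, 0, 0, 0, 0, 0, 40], [0, 0, 0, 0, 0, 0, 5], [0, 0, 0, 0, 0, 0, 5], [0, 0, 0, 0, 0, 0, 5], [0, 0, 0, 0, 0, 0, 5], [0, 0, 0, 0, 0, 0, 5]],
  ],
)

```text
time: 12.62
tool_pos: [0.5453, 0.2681, 0.2435]
ee_rot: [3.141, 0.001, 2.771]
wrist_force: [0.3, -1.9, 3.5]
width: 0.0137
finger_force: 30.0
```

step_arm(
  commands=[
    [[0, 0, -15, 0, 0, 0, 5], [0, 0, -30, 0, 0, 0, 5], [0, 0, -35, 0, 0, 0, 5], [0, 0, -35, 0, 0, 0, 5], [0, 0, -35, 0, 0, -0.123, 5], [0, 0, 0, 0, 0, -0.123, 5], [0, 0, 0, 0, 0, -0.123, 5], [0, -30, 0, 0, 0, 0, 5], [-10, -46, 0, 0, 0, 0, 5], [-10, -46, 0, 0, 0, 0, 5], [-10, -46, 0, 0, 0, 0, 5], [-10, -46, 0, 0, 0, 0, 5], [-10, -46, 0, 0, 0, 0, 5], [-10, -46, 0, 0, 0, 0, 5], [-10, -46, 0, 0, 0, 0, 5], [-10, -46, 0, 0, 0, 0, 5], [-10, -46, 0, 0, 0, 0, 5], [-10, -46, 0, 0, 0, 0, 5], [-5, -46, 0, 0, 0, 0, 5], [0, 0, 0, 0, 0, 0, 5]],
  ],
)

```text
time: 15.12
tool_pos: [0.6488, -0.2716, 0.3917]
ee_rot: [3.142, -0.001, 3.135]
wrist_force: [0.0, -0.5, -0.5]
width: 0.0139
finger_force: 30.0
```

Run:
```python
from h import *
o=robot.get_obs(); print(o['time'],o['tool_pos'],o['ee_rot'],o['width'],np.abs(o['qvel']).max())
s=snap('wrist'); save(s,'w4.png')
for q,z in [('spindle_tip',.094),('knob_pointer',o['tool_pos'][2]-.1825)]:
  for r in models.tip_of(s,q)[:2]: print(q,np.round(r['xy'],1),r['confidence'],np.round(at(s,r['xy'],z),4))
```

```text
15.125 [ 0.64876267 -0.27158917  0.39167044] [ 3.14155889e+00 -1.29555589e-03  3.13521920e+00] 0.01387987281372488 0.05223096241983793
spindle_tip [275.2 134.7] 0.67 [ 0.5913 -0.2759  0.094 ]
knob_pointer [278.4 297.3] 0.86 [ 0.6677 -0.2731  0.2092]
```

View pics/w4.png

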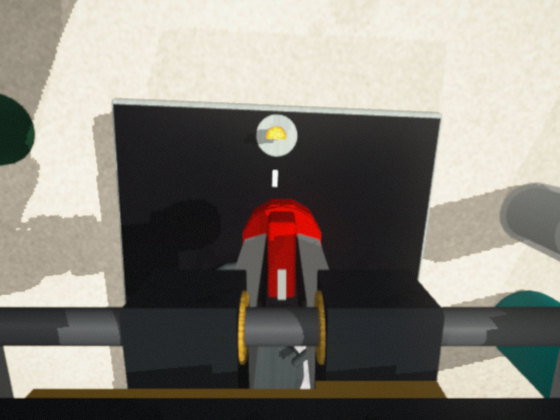

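Hob seen from above: brass D at about (276,133), tick at (275,178), front edge from (114,101) to (440,115); knob held upright at column 281.

Run:
```python
from h import *
s=snap('wrist'); i=s['color'].astype(int)
def blob(m,box):
    k=np.zeros(m.shape,bool); k[box[0]:box[1],box[2]:box[3]]=1; ys,xs=np.nonzero(m&k); return xs,ys
# brass: yellow
xs,ys=blob((i[...,0]-i[...,2]>60),(105,165,240,310)); print('brass',len(xs),xs.min(),xs.max(),ys.min(),ys.max(),xs.mean(),ys.mean())
P=np.array([at(s,(x,y),.094)[:2] for x,y in zip(xs,ys)]); print(P.min(0),P.max(0))
xs,ys=blob(i.min(2)>130,(165,192,265,285)); t=at(s,(xs.mean(),ys.mean()),.07); print('tick',xs.mean(),ys.mean(),t)
P=np.array([at(s,(x,y),.07)[:2] for x,y in zip(xs,ys)]); c=P-P.mean(0); v=np.linalg.svd(c)[2][0]; print('tickdir',np.arctan(v[1]/v[0]))
xs,ys=blob(i.min(2)>80,(105,165,240,310));g=at(s,((xs.min()+xs.max())/2,(ys.min()+ys.max())/2),.07); print('collar',xs.min(),xs.max(),ys.min(),ys.max(),g)
a,b=at(s,(114,103),.07),at(s,(440,117),.07); print('edge',a,b,np.arctan2(b[0]-a[0],b[1]-a[1]),np.linalg.norm(a-b))
cv2.imwrite('pics/c4.png',cv2.resize(s['color'][95:205,215:340,::-1],None,fx=5,fy=5,interpolation=cv2.INTER_CUBIC))
# knob white line
xs,ys=blob(i.min(2)>130,(262,305,270,292)); z=.2092
P=np.array([at(s,(x,y),z)[:2] for x,y in zip(xs,ys)]); m=P.mean(0); v=np.linalg.svd(P-m)[2][0]; print('knob line',len(xs),m,np.arctan(v[1]/v[0]), P.min(0),P.max(0))
```

```text
brass 228 260 280 125 138 270.4122807017544 132.0219298245614
[ 0.58484933 -0.28350948] [ 0.59466378 -0.2680633 ]
tick 269.5 176.8469387755102 [ 0.6285549  -0.27728553  0.07      ]
tickdir -0.029443709067660424
collar 240 309 105 155 [ 0.58910161 -0.2727442   0.07      ]
edge [ 0.56715502 -0.40458295  0.07      ] [ 0.57871362 -0.13539662  0.07      ] 0.04291263655726984 0.26943437392730474
knob line 233 [ 0.66175372 -0.26707049] -0.0036334010339719278 [ 0.65415364 -0.26884737] [ 0.66993173 -0.26530367]
```

View pics/c4.png

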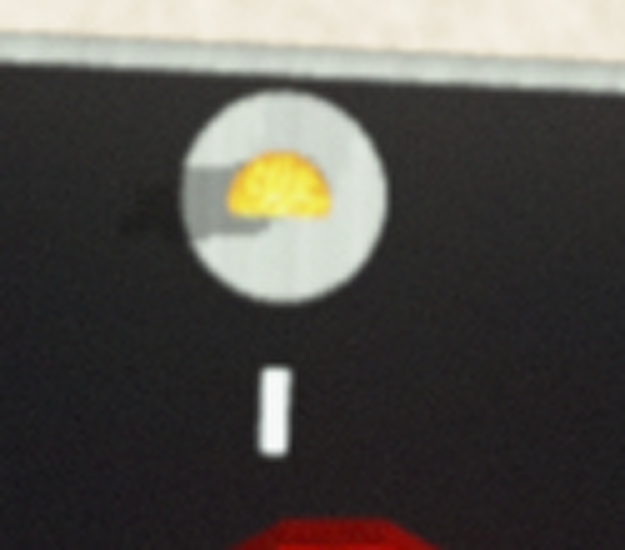

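Run:
```python
from h import *
o=robot.get_obs(); print(o['time'],o['tool_pos'],o['ee_rot'])
for n in ['scene']:
    s=snap(n)
    for q,z in [('spindle_tip',.094),('knob_pointer',o['tool_pos'][2]-.1825),('drawer_handle',.075)]:
        for r in models.tip_of(s,q)[:2]: print(q,np.round(r['xy'],1),r['confidence'],np.round(at(s,r['xy'],z),4))
```

```text
15.325 [ 0.64919634 -0.26688123  0.39305554] [3.14093164e+00 2.66772449e-04 3.14110576e+00]
spindle_tip [216.1 171.9] 0.4 [ 0.5895 -0.2743  0.094 ]
knob_pointer [198.1 163.6] 0.69 [ 0.6693 -0.2587  0.2106]
knob_pointer [242.  280.8] 0.27 [0.8946 0.1006 0.2106]
drawer_handle [386.1 221.4] 0.69 [0.4155 0.2613 0.075 ]
drawer_handle [265.8 245.2] 0.22 [0.7065 0.0239 0.075 ]
```

step_arm(
  commands=[
    [[16, 0, 0, 0, 0, 0.041, 5], [20, -6, 0, 0, 0, 0, 5], [20, -5, 0, 0, 0, 0, 5], [0, 0, 20, 0, 0, 0, 5], [0, 0, 20, 0, 0, 0, 5], [0, 0, 20, 0, 0, 0, 5], [0, 0, 0, 0, 0, 0, 5], [0, 0, 0, 0, 0, 0, 5], [0, 0, 0, 0, 0, 0, 5]],
  ],
)

```text
time: 16.65
tool_pos: [0.593, -0.2773, 0.3343]
ee_rot: [-3.14, 0.002, 3.099]
wrist_force: [-0.7, -0.3, -1.0]
width: 0.0139
finger_force: 30.0
```

Run:
```python
from h import *
o=robot.get_obs(); print(o['time'],o['tool_pos'],o['ee_rot'],o['wrist_force'],o['wrist_torque'])
s=snap('wrist'); i=s['color'].astype(int)
zt=o['tool_pos'][2]-.1825
r=models.tip_of(s,'knob_pointer')[0]; print(r['xy'],r['confidence'],at(s,r['xy'],zt))
k=np.zeros(i.shape[:2],bool); x,y=map(int,r['xy']); k[y-45:y+10,x-12:x+12]=1
ys,xs=np.nonzero((i.min(2)>120)&k)
P=np.array([at(s,(x,y),zt)[:2] for x,y in zip(xs,ys)]); m=P.mean(0); v=np.linalg.svd(P-m)[2][0]; print('knob line',len(xs),m,np.arctan(v[1]/v[0]), P.min(0),P.max(0))
s=snap('scene'); save(s,'s5.png'); 
cv2.imwrite('pics/c5.png',cv2.resize(s['color'][110:220,140:290,::-1],None,fx=5,fy=5,interpolation=cv2.INTER_CUBIC))
```

```text
16.65 [ 0.5929659  -0.27727875  0.33429648] [-3.14043979e+00  2.40163639e-03  3.09914306e+00] [-0.71601492 -0.29960716 -1.02334742] [ 0.03284193 -0.04426453  0.04223908]
[281.8, 296.1] 0.62 [ 0.6119932  -0.27797263  0.15179648]
knob line 238 [ 0.60562803 -0.27785235] -0.04261572098756973 [ 0.59783827 -0.27992616] [ 0.61363652 -0.27580041]
```

View pics/c5.png

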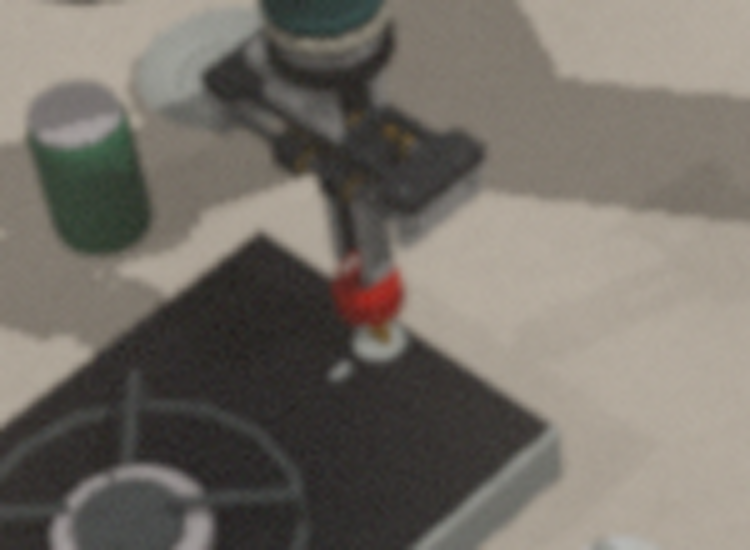

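The knob is above the spindle, its angle -0.043 matching the tick. I shift by 1.3 mm and lower slowly.

step_arm(
  commands=[
    [[0.5, 1.3, 6, 0, 0, 0, 5], [0, 0, 4, 0, 0, 0, 5], [0, 0, 2, 0, 0, 0, 5], [0, 0, 2, 0, 0, 0, 5], [0, 0, 2, 0, 0, 0, 5], [0, 0, 1, 0, 0, 0, 5], [0, 0, 0, 0, 0, 0, 5]],
  ],
)

```text
time: 17.68
tool_pos: [0.5922, -0.276, 0.3156]
ee_rot: [3.141, -0.0, 3.099]
wrist_force: [-0.7, 0.1, 0.1]
width: 0.0139
finger_force: 30.0
```

step_arm(
  commands=[
    [[0, 0, 2, 0, 0, 0, 5], [0, 0, 2, 0, 0, 0, 5], [0, 0, 2, 0, 0, 0, 5], [0, 0, 1, 0, 0, 0, 5], [0, 0, 1, 0, 0, 0, 5], [0, 0, 0, 0, 0, 0, 5], [0, 0, 0, 0, 0, 0, 5]],
  ],
)

```text
time: 18.55
tool_pos: [0.5923, -0.276, 0.3077]
ee_rot: [3.142, 0.0, 3.099]
wrist_force: [0.4, -0.2, -0.4]
width: 0.0138
finger_force: 30.0
```

step_arm(
  commands=[
    [[0, 0, 1, 0, 0, 0, 5], [0, 0, 1, 0, 0, 0, 5], [0, 0, 1, 0, 0, 0, 5], [0, 0, 1, 0, 0, 0, 5], [0, 0, 1, 0, 0, 0, 5], [0, 0, 0, 0, 0, 0, 5], [0, 0, 0, 0, 0, 0, 5]],
  ],
)

```text
time: 19.42
tool_pos: [0.5922, -0.276, 0.3031]
ee_rot: [-3.142, 0.0, 3.099]
wrist_force: [-1.8, 0.2, 3.0]
width: 0.0137
finger_force: 30.0
```

step_arm(
  commands=[
    [[0, 0, 1, 0, 0, 0, 5], [0, 0, 1, 0, 0, 0, 5], [0, 0, 1, 0, 0, 0, 5], [0, 0, 1, 0, 0, 0, 5], [0, 0, 0, 0, 0, 0, 5], [0, 0, 0, 0, 0, 0, 5]],
  ],
)

```text
time: 20.18
tool_pos: [0.5922, -0.276, 0.2994]
ee_rot: [-3.141, 0.001, 3.099]
wrist_force: [-2.2, 1.2, 5.5]
width: 0.0135
finger_force: 30.0
```

step_arm(
  commands=[
    [[0, 0, 1, 0, 0, 0, 5], [0, 0, 1, 0, 0, 0, 5], [0, 0, 0, 0, 0, 0, 5], [0, 0, 0, 0, 0, 0, 5]],
  ],
)

```text
time: 20.68
tool_pos: [0.5922, -0.2759, 0.2984]
ee_rot: [-3.141, 0.001, 3.099]
wrist_force: [-3.3, 1.9, 8.9]
width: 0.0137
finger_force: 30.0
```

step_arm(
  commands=[
    [[0, 0, 1, 0, 0, 0, 5], [0, 0, 0, 0, 0, 0, 5], [0, 0, 0, 0, 0, 0, 5], [0, 0, 0, 0, 0, 0, 5]],
  ],
)

```text
time: 21.18
tool_pos: [0.5921, -0.2759, 0.2984]
ee_rot: [-3.141, 0.001, 3.099]
wrist_force: [-4.7, 2.4, 11.1]
width: 0.0136
finger_force: 30.0
```

step_arm(
  commands=[
    [[0, 0, 1, 0, 0, 0, 5], [0, 0, 0, 0, 0, 0, 5], [0, 0, 0, 0, 0, 0, 5], [0, 0, 0, 0, 0, 0, 5]],
  ],
)

```text
time: 21.68
tool_pos: [0.592, -0.2759, 0.2983]
ee_rot: [-3.141, 0.002, 3.099]
wrist_force: [-5.7, 3.2, 14.5]
width: 0.0136
finger_force: 30.0
```

Run:
```python
from h import *
s=eyes.snapshot('wrist'); M=np.eye(4); M[:3,:3]=R.from_euler('xyz',[-3.13994316,4.29318467e-04,1.61901304]).as_matrix(); M[:3,3]=[0.53211361,0.26421888,0.40525151]
M=M@s['tool_from_camera']; s['eye']=M[:3,3]; s['rotation']=M[:3,:3]
g=cv2.imread('pics/w2.png').astype(int).sum(2)
for row in (170,200,230): # bar edges in columns
    p=g[row,125:185]; d=np.nonzero(p<200)[0]+125; print(row,d.min(),d.max(),at(s,((d.min()+d.max())/2,row),.077))
S=snap('scene'); save(S,'s6.png')
cv2.imwrite('pics/c6.png',cv2.resize(S['color'][110:330,140:420,::-1],None,fx=2.8,fy=2.8,interpolation=cv2.INTER_CUBIC))
```

```text
170 146 155 [0.41608127 0.28430001 0.077     ]
200 148 157 [0.41685748 0.25746977 0.077     ]
230 151 160 [0.41857029 0.22958371 0.077     ]
```

View pics/c6.png

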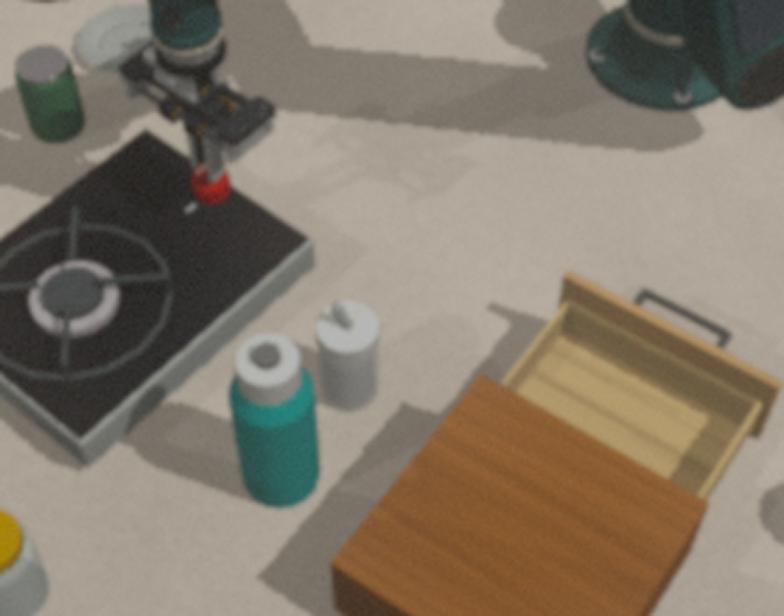

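```bash
python3 -c "
from bench import robot
o=robot.get_obs();print(o['tool_pos'],o['wrist_force'],o['width']);print(robot.close_job())"
```

```text
[ 0.59203513 -0.27583248  0.29834558] [-5.12085435  3.16877291 14.11363007] 0.013829483750990305
the job is handed in; nothing more can be done
None
```

I handed the job in: the drawer is open at its stop, the knob is fully home on the spindle with the flats matched, and the arm is still holding it pressed down at the bottom stop with about 14 N; no verdict was returned.

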